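Close up the home printer and start a copy

ROBOT

A 6-joint arm with a two-finger parallel gripper is mounted at the origin on the work surface. World frame = base frame: x ahead of the robot, y to its left, z up, the work surface at z = 0. Lengths are in m, angles in rad, forces in N, time in s.
With the tool pointing down it reaches from about 0.3 to 0.775 m from the base axis. Payload 14.6 kg.
Tool frame: the origin (TCP) lies midway between the tips of the shut fingers; the grasp point (between the pads) lies 19 mm behind it (tcp_to_grasp is the distance from the TCP to the grasp point, in m); z points along the fingers, y is the line along which they close (so a half turn about z gives the same grasp; the last joint's range is limited). The gripper opens to 94 mm and grips with 3 to 60 N. Pads are 16 mm wide; open, the fingers measure 119 mm over their backs; the gripper's body (75 mm by 177 mm) begins 78 mm behind the grasp point.
Start: joints at [1.224, 0.3, 1.521, -0, 1.321, -0.067], TCP at [0.152, 0.529, 0.205] pointing down, gripper open.
Joint ranges: [-3.03, 3.03], [-0.79, 2.21], [0.23, 2.52], [-1.04, 4.18], [0, 3.07], [-2.55, 2.55]. Speed limits (rad/s): [2.22, 2.22, 2.57, 3.14, 3.14, 3.14].

INTERFACE

Orientations are given as [roll, pitch, yaw] about the fixed x, y, z axes, in that order (R = Rz(yaw) Ry(pitch) Rx(roll)).
In Python, from station import * gives the robot as it stands.
- The arm moves only by the tool send_rows, never from a script. Its argument "motion" is a list of rows, each a list of 3 entries, a list of its own where there are three numbers: the shift along the tool's x, y, z in units of 0.03 m (1.0 is 0.03 m), then the turn, a rotation vector about the tool's x, y, z in units of 0.12 rad (1.0 is 0.12 rad), then the opening, from -1 (shut) to 1 (fully open). In form: [[[x, y, z], [rx, ry, rz], grip], ...]. A call has 1 to 12 rows; each row shifts and turns the commanded pose from where the row before left it, along the tool's axes as they then stand; what a row does not reach is not made up. A row lasts 1/10 s, in which the tool goes at most 50 mm and 8.59 degrees, less where a joint would pass 70% of its speed; a pose out of reach is approached as far as the arm can. A call with a number of a shift or a turn outside -1 to 1 is refused whole. A call with a gripper value outside its range is refused whole. The fingers move at their own pace and stop on an object; "squeeze" is the grip in N (left out, the last holds). Time passes only in rows, so rows that do not move let the fingers close. It gives the time, the measured TCP pose, the force, the opening and the grip force at its end, in the units of the state.
- get_obs(): the state, without advancing time (a new reading comes with each control period).
- camera(name): name is "side" or "top" or "wrist"; returns a dict with "pixels" (384x512x3 uint8, red, green, blue), "depth" (384x512 float32, m along the optical axis (not along the pixel's ray), 0 where there is no reading), "fx", "fy", "cx", "cy" (pixels), "rvec" (rotation vector, rad) and "tvec" (3), from world to camera coordinates, as OpenCV has them. Camera axes: x right, y down, z forward; pixel columns grow to the right and rows downward; lengths in m; the calibration is good to about 2 mm. The wrist camera is an equidistant fisheye: a pixel r from the principal point sees the ray r / f radians off the axis. A picture is of the moment at which its call begins.
- hand_in(): hands the job in; it is judged then, once.
The state is a dict: "time_s": time; "qpos": joint angles; "joint_vel": joint speeds; "tau": joint torques, N m; "ee_pos": TCP position; "eef_rot": TCP orientation; "force": force on the tool from outside, world axes, zero at the start; "moment": the same for the moment, N m; "grip_width": finger opening in m; "grip_force": force on a finger pad.
Only numpy, scipy, OpenCV 4.12 (cv2) and the standard library are available. Lean on these libraries where they do the work, as an engineer would, in place of code of your own. Each camera call takes 0.05 s, during which the arm holds its last target. There are 200 camera calls.

TASK

A print lies on the glass of the home printer, ready to copy, but the scanner lid has been left up and the paper cassette is sticking out at the front. With the fingertips, push the lid down shut without slamming it and push the cassette fully home, in either order, and only then press the green start button and let go. Do not press the red stop button, and leave everything else on the sideboard where it stands.

Things in the scene. Friction and masses are not known exactly. Their poses are not given: they have to be found in the camera images.
- printer: White printer, fixed, 430 mm wide (y), 360 deep (x), 150 high to the glass, 180 over the shut lid. Origin: centre of its underside, on the table. Its x axis is level, from its front (cassette, buttons) to its back; z up. Front face at x -180 mm. Black control strip along the front of the top, x -180 to -118, z 151.5 mm. Open output slot above the cassette, z 68 to 104 mm.
- lid (a joint): Scanner lid angle in rad: 0 = shut flat on the printer, grows as it opens; starts at 0.4 to 0.68. Hinge line along the printer's y at the back of the lid, at printer x +145 mm, z 160 mm. Stiff hinge: it stays where it is left and closes only as far as it is pushed; 1 to 4 N near its front edge moves it. Closing faster than 1.5 rad/s is slamming.
- lid_press (a point): Point on the lid's top face (grey rim, white panel), mid-width, 22 mm in from its front edge; moves with the lid. The lid is a plate 430 mm wide, 262 from hinge line to front edge, 20 thick. With the lid shut this point is 240 mm in front of the hinge line and 20 mm above it, 180 mm above the table.
- cassette (a joint): How far the paper cassette sticks out, in m: 0 = fully home (hard stop), grows as it is pulled out towards the printer's front (its -x). It starts 0.03 to 0.06 out. It slides with about 2.5 N of friction and stays where it is left.
- cassette_front (a point): Centre of the outer face of the cassette's black front panel, 330 mm wide and 54 high (14 to 68 mm above the table), upright, facing the printer's front (-x). 41 mm above the table; moves with the cassette. When fully home the panel still stands 12 mm proud of the printer's front face.
- start_button (a joint): Travel of the green start button in m: 0 = up, 0.005 = right down (about 4.6 N; 1.3 N starts it moving). Sprung, comes back up by itself; it counts as pressed beyond 0.003.
- start_top (a point): Centre of the top of the round green start button, 21 mm diameter, standing 6.5 mm proud of the control strip, 158 mm above the table; pressed straight down. On the printer it lies at x -150, y -60 mm. The shut lid's front edge is 33 mm behind it.
- stop_button (a joint): Travel of the red stop button in m, same make as the start button; must stay up (less than 0.0015).
- stop_top (a point): Centre of the top of the round red stop button, 21 mm diameter, 53 mm from the start button, farther from the middle of the printer (printer x -150, y -113 mm).
- mug: Blue ceramic mug, 80 mm diameter, 92 high, handle on its +y side; origin centre of underside. Leave alone.
- pen_pot: Terracotta pen pot with three pens, 76 mm diameter, 95 high, 150 with the pens; origin centre of underside. Leave alone.
- clock: Round white alarm clock, 96 mm wide, 34 to 40 deep, 112 high; face to its -x; origin centre of underside. Leave alone.
- dark_remote: Black remote control lying flat, 170 x 46 x 18 mm, long side along its x; origin centre of underside. Leave alone.
- white_remote: White remote control lying flat, 150 x 46 x 18 mm, long side along its x; origin centre of underside. Leave alone.
- photo_frame: Standing photo frame, 115 mm wide, 155 high, 14 thick, with a 70 mm foot plate behind (+x); origin under the frame. Leave alone.

How it is judged:
On the way, in this order (a step that is already met when the one before it is completed fails the run):
1. the lid is shut and the cassette is fully home (value of joint lid below 0.03 rad and value of joint cassette below 0.004 m), for 0.2 s.
2. the start button is pressed with both closed (all of step 1 and value of joint start_button above 0.003 m), for 0.05 s.
At the end, for the whole second after the job is handed in: The lid is shut (within 0.03 rad, 8 mm at its front edge), the cassette is home (within 4 mm), the start button has been pressed after both and is up again, the stop button is up, and the six loose things lie still within 20 mm of where they started (all of step 1 and value of joint each of start_button, stop_button below 0.0015 m and distance of each of mug, pen_pot, clock, dark_remote, white_remote, photo_frame from where it was at the start of the episode below 0.02 m and linear speed of each of mug, pen_pot, clock, dark_remote, white_remote, photo_frame below 0.02 m/s); the robot touches nothing.
It fails at once if the start button is pressed while the lid is up or the cassette is out (value of joint start_button above 0.003 m and (value of joint lid above 0.04 rad or value of joint cassette above 0.006 m)).
It fails at once if the stop button is pressed (value of joint stop_button above 0.003 m).
It fails at once if the lid is slammed (closes faster than 1.5 rad/s) (velocity of joint lid below -1.5 rad/s).
It fails at once if the lid is lifted higher or the cassette pulled further out than any start leaves them (value of joint lid above 0.76 rad or value of joint cassette above 0.07 m).
It fails at once if a loose thing is pushed aside, picked up or knocked over (distance of any of mug, pen_pot, clock, dark_remote, white_remote, photo_frame from where it was at the start of the episode above 0.025 m or angle between any of mug, pen_pot, clock, dark_remote, white_remote, photo_frame's own z axis and vertical above 0.35 rad).
It also fails if it takes over 54 s, if anything falls off the work surface, if the arm or the gripper's body presses on something with over 40 N, if the wrist force passes 120 N, or if a joint passes its speed limit or range.

## Working session

There is one attempt and no reset: what is moved stays moved. The work goes in short steps, Python scripts to look and compute and a tool call to move; the robot and the scene stay as the last step left them, time stands still between calls to the robot, and variables do not carry over. Pictures are saved under pics/ and viewed, at most 10 in all, crops included, and the job is handed in when it is done.

Besides the shell and the picture viewer there is one more tool, called after "Call:" as name([rows], argument=value, ...), one row to a line, values as JSON. send_rows: Moves the arm, as the interface text tells. Its arguments: {"type":"object","properties":{"motion":{"type":"array"},"squeeze":{"type":"number"}},"required":["motion"]}

```bash
mkdir -p pics; cat > h.py <<'E'
from station import *
import numpy as np, cv2
from scipy.spatial.transform import Rotation as R
def cloud(c):
    v,u=np.mgrid[:384,:512]; d=c["depth"]
    P=np.stack([(u-c["cx"])/c["fx"]*d,(v-c["cy"])/c["fy"]*d,d],-1)
    M=cv2.Rodrigues(np.array(c["rvec"],float))[0]
    W=(P-np.array(c["tvec"]).ravel())@M
    W[d<=0]=np.nan
    return W
E
python3 - <<'E'
from h import *
for n in("top","side"):
    c=camera(n); cv2.imwrite(f"pics/{n}0.png",c["pixels"][...,::-1]); np.save(f"{n}.npy",cloud(c)); np.save(f"{n}px.npy",c["pixels"])
o=get_obs(); print(o)
E
```

```text
{'time_s': 0.1, 'qpos': array([ 1.22441915e+00,  3.00392813e-01,  1.52150491e+00, -2.02442390e-05,
        1.32070351e+00, -6.65822348e-02]), 'joint_vel': array([-0.00043448,  0.00018411, -0.00185382,  0.00019031, -0.00053469,
        0.00071321]), 'tau': array([ 2.11102400e-03, -5.32650197e+01, -3.53278148e+01,  7.08786445e-02,
        2.35961471e-02, -6.66347387e-05]), 'ee_pos': array([0.1518071 , 0.52839414, 0.2049615 ]), 'eef_rot': array([-3.14058500e+00, -4.75379920e-05,  2.86180271e+00]), 'force': array([0.19732741, 1.50767273, 0.38366338]), 'moment': array([-0.06870405,  0.03147449,  0.03572807]), 'grip_force': 0.0, 'grip_width': 0.09455490738915856}
```

View pics/top0.png

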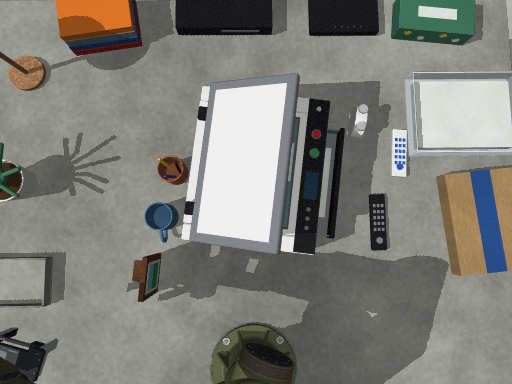

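View pics/side0.png

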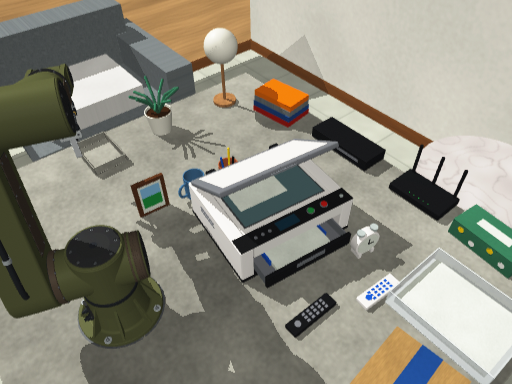

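The top view has the printer's front facing image right (world -y). The green button is near (313,153), the red one near (316,134) and the cassette lip near x≈338. The clock at (361,120) and the dark remote at (378,222) stand in front of the cassette. Next I measure these.

```bash
python3 - <<'E'
from h import *
np.set_printoptions(precision=4,suppress=True)
B={}
for n in("top","side"):
    W=np.load(n+".npy");p=np.load(n+"px.npy").astype(int);r,g,b=p[...,0],p[...,1],p[...,2]
    z=W[...,2]
    inb=(z>.14)&(z<.175)&(W[...,0]<.85)&(W[...,0]>.2)
    G=inb&(g>r+50)&(g>b+30); Rd=inb&(r>g+80)&(r>b+80)
    print(n,G.sum(),np.nanmean(W[G],0),Rd.sum(),np.nanmean(W[Rd],0))
    B[n]=(np.nanmean(W[G],0),np.nanmean(W[Rd],0))
W=np.load("top.npy")
dark=np.load("toppx.npy").max(-1)<60
ST=dark&(abs(W[...,2]-.1515)<.006)&(W[...,0]>.2)&(W[...,0]<.85)
u=np.mgrid[:384,:512][1]; ST&=(u>285)&(u<345)
P=W[ST][:,:2].astype(np.float32); rc=cv2.minAreaRect(P*1000); print("strip",rc, np.nanmean(W[ST][:,2]))
C=dark&(abs(W[...,2]-.066)<.012)&(u>320)&(u<350)&(W[...,0]>.2)&(W[...,0]<.85)
print("cass",cv2.minAreaRect((W[C][:,:2]*1000).astype(np.float32)),C.sum(),np.nanpercentile(W[C],[2,50,98],axis=0))
# lid plane
L=(u>200)&(u<285)&(W[...,2]>.19)&(W[...,2]<.4)&(np.mgrid[:384,:512][0]>90)&(np.mgrid[:384,:512][0]<235)
Q=W[L];c=Q.mean(0);n_=np.linalg.svd((Q-c)[::7],full_matrices=False)[2][2];print("lid",c,n_*np.sign(n_[2]),"ang",np.arccos(abs(n_[2])))
for nm,(a,bb,c0,d) in dict(clock=(350,100,372,138),white=(390,128,410,178),dark=(368,192,388,250),mug=(143,200,178,242),pot=(155,152,190,186),frame=(130,250,162,302)).items():
    S=W[bb:d,a:c0].reshape(-1,3);S=S[(S[:,2]>.008)];print(nm,np.nanpercentile(S,[2,98],axis=0).ravel())
E
```

```text
top 40 [ 0.6059 -0.1514  0.1582] 37 [ 0.6602 -0.1791  0.158 ]
side 91 [0.5721 0.4616 0.1628] 24 [ 0.66   -0.1814  0.1555]
strip ((551.7906494140625, -150.43301391601562), (88.32247924804688, 423.9720764160156), 82.63412475585938) 0.15148817026618613
cass ((537.039306640625, -251.99481201171875), (18.12743377685547, 328.9280090332031), 81.80037689208984) 594 [[ 0.3818 -0.2749  0.0566]
 [ 0.5338 -0.2508  0.0666]
 [ 0.6922 -0.2273  0.0714]]
lid [0.5615 0.0156 0.2529] [0.0665 0.5119 0.8565] ang 0.5424147645763933
clock [ 0.6741 -0.3362  0.0371  0.7597 -0.2986  0.1124]
white [ 0.5617 -0.4946  0.0092  0.7051 -0.4358  0.0228]
dark [ 0.3401 -0.4063  0.0102  0.501  -0.3618  0.0229]
mug [0.3762 0.2243 0.0086 0.4791 0.3001 0.0947]
pot [0.5407 0.1706 0.01   0.6121 0.2654 0.1484]
frame [0.2225 0.2747 0.0085 0.3334 0.3434 0.1579]
```

```bash
python3 - <<'E'
from h import *
np.set_printoptions(precision=4,suppress=True)
yaw=np.radians(82.6);A=np.array([[np.cos(yaw),np.sin(yaw)],[-np.sin(yaw),np.cos(yaw)]])
v,u=np.mgrid[:384,:512]
for n,box in(("top",(280,345,70,260)),("side",(225,365,180,290))):
    W=np.load(n+".npy");p=np.load(n+"px.npy").astype(int);r,g,b=p[...,0],p[...,1],p[...,2];z=W[...,2]
    q=W[...,:2]@A.T
    M=(u>box[0])&(u<box[1])&(v>box[2])&(v<box[3])
    f=lambda m:(m.sum(),np.median(q[m],0),np.median(z[m]),np.percentile(q[m],[3,97],axis=0).ravel()) if m.sum() else None
    print(n,"green",f(M&(g>r+40)&(g>b+25)&(z>.15)&(z<.17)))
    print("red",f(M&(r>g+70)&(r>b+70)&(z>.15)&(z<.17)))
    dk=(p.max(-1)<60)
    print("strip",f(M&dk&(abs(z-.1515)<.005)))
    print("panel top",f(M&dk&(abs(z-.068)<.004)))
    print("panel face",f(M&dk&(z>.02)&(z<.06)))
E
```

```text
top green (np.int64(42), array([-0.0925, -0.6249]), np.float64(0.15798265339093245), array([-0.1005, -0.6343, -0.0839, -0.6174]))
red (np.int64(41), array([-0.0927, -0.6783]), np.float64(0.15771477797986716), array([-0.1007, -0.6871, -0.0843, -0.6702]))
strip (np.int64(3032), array([-0.0919, -0.5532]), np.float64(0.15149830348674465), array([-0.1196, -0.7643, -0.0649, -0.366 ]))
panel top (np.int64(472), array([-0.1806, -0.5588]), np.float64(0.06717121672519148), array([-0.1872, -0.7179, -0.1744, -0.4117]))
panel face (np.int64(300), array([-0.1743, -0.5727]), np.float64(0.04062696380508633), array([-0.1754, -0.7219, -0.1527, -0.4136]))
side green (np.int64(27), array([-0.0967, -0.6234]), np.float64(0.15638281531048273), array([-0.1048, -0.6326, -0.0856, -0.6147]))
red (np.int64(24), array([-0.0956, -0.6768]), np.float64(0.1549917701522168), array([-0.1035, -0.688 , -0.0849, -0.6682]))
strip (np.int64(1697), array([-0.0953, -0.5367]), np.float64(0.15021353419245684), array([-0.1216, -0.7618, -0.0423, -0.3664]))
panel top (np.int64(281), array([-0.1851, -0.5503]), np.float64(0.06639023438419533), array([-0.1916, -0.7171, -0.179 , -0.4101]))
panel face (np.int64(504), array([-0.1903, -0.5362]), np.float64(0.037639144972861596), array([-0.1926, -0.7196, -0.1814, -0.4018]))
```

Call:
send_rows([
  [[0, 0, -1], [0, 0, 1], -1],
  [[0, 0, -1], [0, 0, 1], -1],
  [[0, 0, -1], [0, 0, 1], -1],
  [[0, 0, -1], [0, 0, 1], -1],
  [[0, 0, -1], [0, 0, 1], -1],
  [[0, 0, -0.2], [0, 0, 1], -1],
  [[0, 0, 0], [0, 0, 1], -1],
  [[0, 0, 0], [0, 0, 1], -1],
  [[0, 0, 0], [0, 0, 1], -1],
  [[0, 0, 0], [0, 0, 1], -1],
  [[0, 0, 0], [0, 0, 1], -1],
  [[0, 0, 0], [0, 0, 0.83], -1],
])

```text
time_s: 1.3
ee_pos: [0.1519, 0.5285, 0.3611]
eef_rot: [-3.141, 0.001, 1.437]
force: [0.4, 0.1, -0.4]
grip_width: 0.0021
grip_force: 0.0
```

Call:
send_rows([
  [[-0.75, 0.67, 0], [0, 0, 0], -1],
  [[-0.75, 0.67, 0], [0, 0, 0], -1],
  [[-0.75, 0.67, 0], [0, 0, 0], -1],
  [[-0.75, 0.67, 0], [0, 0, 0], -1],
  [[-0.75, 0.67, 0], [0, 0, 0], -1],
  [[-0.75, 0.67, 0], [0, 0, 0], -1],
  [[-0.75, 0.67, 0], [0, 0, 0], -1],
  [[-0.75, 0.67, 0], [0, 0, 0], -1],
  [[-0.75, 0.67, 0], [0, 0, 0], -1],
  [[-0.75, 0.67, 0], [0, 0, 0], -1],
  [[-0.75, 0.67, 0], [0, 0, 0], -1],
  [[-0.75, 0.67, 0], [0, 0, 0], -1],
])

```text
time_s: 2.5
ee_pos: [0.3569, 0.2288, 0.3613]
eef_rot: [-3.141, 0.0, 1.442]
force: [-0.0, -0.4, 0.1]
grip_width: 0.0005
grip_force: 0.0
```

Call:
send_rows([
  [[-0.75, 0.67, 0], [0, 0, 0], -1],
  [[-0.75, 0.67, 0], [0, 0, 0], -1],
  [[-0.75, 0.67, 0], [0, 0, 0], -1],
  [[-0.75, 0.67, 0], [0, 0, 0], -1],
  [[-0.75, 0.67, 0], [0, 0, 0], -1],
  [[-0.75, 0.67, 0], [0, 0, 0], -1],
  [[-0.75, 0.67, 0], [0, 0, 0], -1],
  [[-0.75, 0.67, 0], [0, 0, 0], -1],
  [[-0.75, 0.67, 0], [0, 0, 0], -1],
  [[-0.75, 0.67, 0], [0, 0, 0], -1],
  [[-0.75, 0.67, 0], [0, 0, 0], -1],
  [[-0.75, 0.67, 0], [0, 0, 0], -1],
])

```text
time_s: 3.7
ee_pos: [0.5616, -0.07, 0.3611]
eef_rot: [-3.141, -0.0, 1.442]
force: [0.4, 0.4, 0.9]
grip_width: 0.0004
grip_force: 0.0
```

Call:
send_rows([
  [[0, 0, 0.5], [0, 0, 0], -1],
  [[0, 0, 0.5], [0, 0, 0], -1],
  [[0, 0, 0.3], [0, 0, 0], -1],
  [[0, 0, 0.3], [0, 0, 0], -1],
  [[0, 0, 0.3], [0, 0, 0], -1],
  [[0, 0, 0.3], [0, 0, 0], -1],
  [[0, 0, 0.3], [0, 0, 0], -1],
])

```text
time_s: 4.4
ee_pos: [0.5611, -0.0688, 0.2862]
eef_rot: [3.141, 0.0, 1.442]
force: [0.9, -0.4, 2.1]
grip_width: 0.0004
grip_force: 1.0
```

Call:
send_rows([
  [[0, 0, 0.3], [0, 0, 0], -1],
  [[0, 0, 0.3], [0, 0, 0], -1],
  [[0, 0, 0.3], [0, 0, 0], -1],
  [[0, 0, 0.3], [0, 0, 0], -1],
  [[0, 0, 0.3], [0, 0, 0], -1],
  [[0, 0, 0.3], [0, 0, 0], -1],
  [[0, 0, 0.3], [0, 0, 0], -1],
  [[0, 0, 0.3], [0, 0, 0], -1],
  [[0, 0, 0.3], [0, 0, 0], -1],
  [[0, 0, 0.3], [0, 0, 0], -1],
  [[0, 0, 0.2], [0, 0, 0], -1],
  [[0, 0, 0.2], [0, 0, 0], -1],
])

```text
time_s: 5.6
ee_pos: [0.561, -0.0688, 0.1839]
eef_rot: [-3.141, 0.0, 1.442]
force: [-0.4, -0.1, 2.8]
grip_width: 0.0004
grip_force: 0.9
```

Call:
send_rows([
  [[0, 0, 0.07], [0, 0, 0], -1],
  [[0, 0, 0.07], [0, 0, 0], -1],
  [[0, 0, 0], [0, 0, 0], -1],
])

```text
time_s: 5.9
ee_pos: [0.5611, -0.0687, 0.1804]
eef_rot: [3.141, -0.0, 1.442]
force: [-1.3, 0.5, -0.1]
grip_width: 0.0002
grip_force: 0.0
```

Call:
send_rows([
  [[0, 0, 0.05], [0, 0, 0], -1],
  [[0, 0, 0.05], [0, 0, 0], -1],
  [[0, 0, 0], [0, 0, 0], -1],
])

```text
time_s: 6.2
ee_pos: [0.5613, -0.0687, 0.1801]
eef_rot: [3.139, 0.0, 1.442]
force: [-12.2, 1.6, 24.2]
grip_width: 0.0007
grip_force: 12.4
```

Call:
send_rows([
  [[0, 0, -0.5], [0, 0, 0], -1],
  [[0, 0, -1], [0, 0, 0], -1],
  [[-0.5, -0.35, -0.7], [0, 0, 0], -1],
  [[-0.9, 0, 0], [0, 0, 0], -1],
  [[-0.9, 0, 0], [0, 0, 0], -1],
  [[-0.9, 0, 0], [0, 0, 0], -1],
  [[-0.9, 0, 0], [0, 0, 0], -1],
  [[-0.9, 0, 0], [0, 0, 0], -1],
  [[-0.9, 0, 0], [0, 0, 0], -1],
  [[-0.9, 0, 0], [0, 0, 0], -1],
  [[-0.9, 0, 0], [0, 0, 0], -1],
  [[-0.4, 0, 0], [0, 0, 0], -1],
])

```text
time_s: 7.4
ee_pos: [0.519, -0.3101, 0.2429]
eef_rot: [-3.141, -0.0, 1.441]
force: [0.2, 0.7, 0.3]
grip_width: 0.0004
grip_force: 0.0
```

Call:
send_rows([
  [[0, 0, 0], [0, 0.8, 0], -1],
  [[0, 0, 0], [0, 0.8, 0], -1],
  [[0, 0, 0], [0, 0.8, 0], -1],
  [[0, 0, 0], [0, 0.8, 0], -1],
  [[0, 0, 0], [0, 0.8, 0], -1],
  [[0, 0, 0], [0, 1, 0], -1],
  [[0, 0, 0], [0, 0, 0], -1],
])

```text
time_s: 8.1
ee_pos: [0.5189, -0.3092, 0.2411]
eef_rot: [-3.138, -0.605, 1.438]
force: [0.6, -0.3, 0.5]
grip_width: 0.0
grip_force: 0.0
```

Call:
send_rows([
  [[-0.53, 0, 0.77], [0, 0, 0], -1],
  [[-0.53, 0, 0.77], [0, 0, 0], -1],
  [[-0.53, 0, 0.77], [0, 0, 0], -1],
  [[-0.53, 0, 0.77], [0, 0, 0], -1],
  [[-0.53, 0, 0.77], [0, 0, 0], -1],
  [[-0.53, 0, 0.77], [0, 0, 0], -1],
  [[-0.53, 0, 0.77], [0, 0, 0], -1],
  [[0, 0, 0], [0, 0, 0], -1],
])

```text
time_s: 8.9
ee_pos: [0.5186, -0.3073, 0.044]
eef_rot: [-3.136, -0.6, 1.441]
force: [-0.7, 0.3, 0.1]
grip_width: 0.0007
grip_force: 0.0
```

```bash
python3 - <<'E'
from h import *
c=camera("side"); cv2.imwrite("pics/side1.png",c["pixels"][...,::-1]); print(get_obs()["ee_pos"])
E
```

```text
[ 0.51933285 -0.30802932  0.04643197]
```

View pics/side1.png

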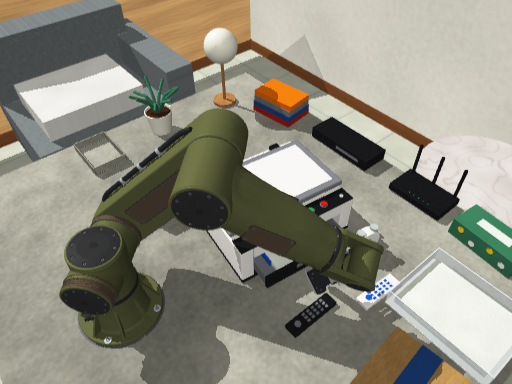

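The lid is shut flat, around (300,170). The fingertips are in front of the cassette panel, near (315,280), and clear of the clock and both remotes.

Call:
send_rows([
  [[0.5, 0, 0.34], [0, 0, 0], -1],
  [[0.5, 0, 0.34], [0, 0, 0], -1],
  [[0.3, 0, 0.205], [0, 0, 0], -1],
  [[0.3, 0, 0.205], [0, 0, 0], -1],
  [[0.3, 0, 0.205], [0, 0, 0], -1],
  [[0.3, 0, 0.205], [0, 0, 0], -1],
  [[0, 0, 0], [0, 0, 0], -1],
])

```text
time_s: 9.65
ee_pos: [0.5297, -0.2284, 0.0472]
eef_rot: [-3.141, -0.6, 1.443]
force: [-0.4, -0.2, 0.2]
grip_width: 0.0005
grip_force: 0.0
```

Call:
send_rows([
  [[0.2, 0, 0.14], [0, 0, 0], -1],
  [[0.2, 0, 0.14], [0, 0, 0], -1],
])

```text
time_s: 9.85
ee_pos: [0.5315, -0.2152, 0.0468]
eef_rot: [-3.141, -0.6, 1.442]
force: [-0.2, -2.9, 1.9]
grip_width: 0.0007
grip_force: 1.5
```

Call:
send_rows([
  [[0.1, 0, 0.07], [0, 0, 0], -1],
  [[0.1, 0, 0.07], [0, 0, 0], -1],
])

```text
time_s: 10.05
ee_pos: [0.5322, -0.2111, 0.0469]
eef_rot: [3.14, -0.593, 1.442]
force: [-12.7, -39.9, 6.4]
grip_width: 0.0004
grip_force: 20.7
```

Call:
send_rows([
  [[-0.5, 0, -0.34], [0, 0, 0], -1],
  [[-0.5, 0, -0.34], [0, 0, 0], -1],
  [[-0.5, 0, -0.34], [0, 0, 0], -1],
  [[-0.5, 0, -0.34], [0, 0, 0], -1],
  [[0.53, 0, -0.77], [0, 0, 0], -1],
  [[0.53, 0, -0.77], [0, 0, 0], -1],
  [[0.53, 0, -0.77], [0, 0, 0], -1],
  [[0.53, 0, -0.77], [0, 0, 0], -1],
  [[0.53, 0, -0.77], [0, 0, 0], -1],
  [[0.53, 0, -0.77], [0, 0, 0], -1],
  [[0.53, 0, -0.77], [0, 0, 0], -1],
])

```text
time_s: 11.15
ee_pos: [0.5231, -0.2791, 0.2438]
eef_rot: [-3.141, -0.601, 1.442]
force: [0.4, 0.3, 0.2]
grip_width: 0.0004
grip_force: 0.0
```

Call:
send_rows([
  [[0, 0, 0], [0, -0.8, 0], -1],
  [[0, 0, 0], [0, -0.8, 0], -1],
  [[0, 0, 0], [0, -0.8, 0], -1],
  [[0, 0, 0], [0, -0.8, 0], -1],
  [[0, 0, 0], [0, -0.8, 0], -1],
  [[0, 0, 0], [0, -1, 0], -1],
  [[0, 0, 0], [0, 0, 0], -1],
])

```text
time_s: 11.85
ee_pos: [0.5237, -0.2776, 0.2433]
eef_rot: [3.141, 0.002, 1.445]
force: [-0.9, 0.8, -0.0]
grip_width: 0.0007
grip_force: 0.0
```

```bash
python3 - <<'E'
from h import *
np.set_printoptions(precision=4,suppress=True)
yaw=np.radians(82.6);A=np.array([[np.cos(yaw),np.sin(yaw)],[-np.sin(yaw),np.cos(yaw)]])
c=camera("top"); cv2.imwrite("pics/top1.png",c["pixels"][...,::-1]);W=cloud(c);p=c["pixels"].astype(int)
v,u=np.mgrid[:384,:512];q=W[...,:2]@A.T;z=W[...,2]
M=(u>280)&(u<350)&(v>70)&(v<260)&(p.max(-1)<60)
m=M&(abs(z-.068)<.004);print("panel top",m.sum(),np.percentile(q[m],[3,50,97],axis=0) if m.any() else"")
l=(u>190)&(u<300)&(v>75)&(v<250)&(z>.165)&(z<.2)&(p.min(-1)>100);print("lid",np.nanpercentile(z[l],[5,50,95]))
o=get_obs();print(o["ee_pos"],o["eef_rot"],A@o["ee_pos"][:2], A@[0.561,-.0688])
E
```

```text
panel top 0 
lid [0.177  0.1802 0.1832]
[ 0.5235 -0.2781  0.2431] [-3.1414 -0.0018  1.4443] [-0.2083 -0.555 ] [ 0.004  -0.5652]
```

View pics/top1.png

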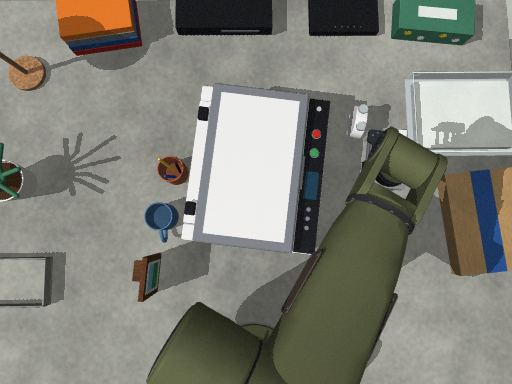

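The lid is flat at z 0.180. The cassette panel is now hidden under the strip edge, so it is home, and nothing else has moved. The green button is at (314,153).

Call:
send_rows([
  [[0.76, 0.46, 0], [0, 0, 0], -1],
  [[0.76, 0.46, 0], [0, 0, 0], -1],
  [[0.76, 0.46, 0], [0, 0, 0], -1],
  [[0.76, 0.46, 0], [0, 0, 0], -1],
  [[0.75, 0.46, 0], [0, 0, 0], -1],
  [[0, 0, 0.8], [0, 0, 0], -1],
  [[0, 0, 0.8], [0, 0, 0], -1],
  [[0, 0, 0.8], [0, 0, 0], -1],
  [[0, 0, 0], [0, 0, 0], -1],
])

```text
time_s: 12.8
ee_pos: [0.6047, -0.1756, 0.1671]
eef_rot: [-3.135, -0.004, 1.441]
force: [0.1, -0.1, 0.3]
grip_width: 0.0003
grip_force: 0.0
```

Call:
send_rows([
  [[0.05, 0.05, 0.2], [0, 0, 0], -1],
  [[0, 0, 0.12], [0, 0, 0], -1],
  [[0, 0, 0.12], [0, 0, 0], -1],
  [[0, 0, 0.03], [0, 0, 0], -1],
  [[0, 0, 0], [0, 0, 0], -1],
])

```text
time_s: 13.3
ee_pos: [0.6081, -0.1743, 0.1574]
eef_rot: [3.141, 0.0, 1.442]
force: [0.7, -0.1, 2.2]
grip_width: 0.0005
grip_force: 0.9
```

Call:
send_rows([
  [[0, 0, 0.06], [0, 0, 0], -1],
  [[0, 0, 0.06], [0, 0, 0], -1],
  [[0, 0, 0], [0, 0, 0], -1],
])

```text
time_s: 13.6
ee_pos: [0.6081, -0.1743, 0.1534]
eef_rot: [3.141, 0.0, 1.442]
force: [1.7, -1.5, 4.2]
grip_width: 0.0004
grip_force: 2.2
```

Call:
send_rows([
  [[0, 0, 0.03], [0, 0, 0], -1],
  [[0, 0, 0], [0, 0, 0], -1],
])

```text
time_s: 13.8
ee_pos: [0.6082, -0.1743, 0.1532]
eef_rot: [3.14, 0.0, 1.442]
force: [-1.2, 0.2, 7.4]
grip_width: 0.0006
grip_force: 4.2
```

Call:
send_rows([
  [[0, 0, -0.3], [0, 0, 0], -1],
  [[0, 0, -0.8], [0, 0, 0], -1],
  [[0, 0, -0.8], [0, 0, 0], -1],
  [[0, 0, -0.8], [0, 0, 0], -1],
  [[0, 0, -0.8], [0, 0, 0], -1],
  [[0, 0, 0], [0, 0, 0], -1],
  [[0, 0, 0], [0, 0, 0], -1],
])

```text
time_s: 14.5
ee_pos: [0.6078, -0.174, 0.2568]
eef_rot: [-3.141, -0.0, 1.442]
force: [-0.0, 0.1, -0.5]
grip_width: 0.0005
grip_force: 0.0
```

```bash
python3 - <<'E'
from h import *
c=camera("side"); cv2.imwrite("pics/side2.png",c["pixels"][...,::-1])
E
```

```text
(no output)
```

View pics/side2.png

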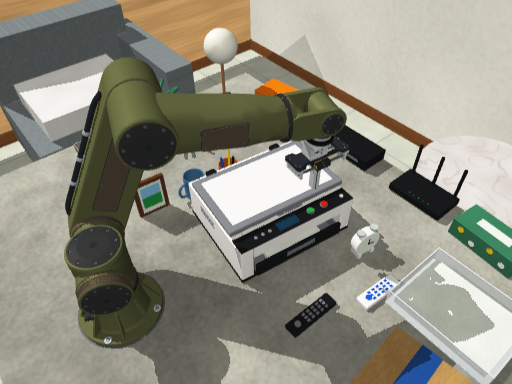

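The lid is shut, the cassette panel is home (along (258,268) to (348,225)) and the hand is clear of the printer. The button bottomed out at 7.4 N and has been released.

```bash
python3 -c "
from station import *
print(hand_in())"
```

```text
the job is handed in; nothing more can be done
None
```

I shut the lid gently, pushed the cassette fully home, then pressed and released the green start button, and handed the job in; the red button and the loose things were not touched, and no verdict came back.

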